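# Sweep the tested samples off the granite plate

### The arm

A 7-joint arm with a two-finger parallel gripper is mounted at the origin on the work surface. World frame = base frame: x ahead of the robot, y to its left, z up, the work surface at z = 0. Lengths are in m, angles in rad, forces in N, time in s.
With the tool pointing down it reaches from about 0.4 to 0.875 m from the base axis. Payload 19.3 kg.
Tool frame: the origin (TCP) lies at the very end of the fingers, on their centre line; the grasp point (between the pads) lies 19 mm behind it; z points along the fingers, y is the line along which they close (so a half turn about z gives the same grasp; the last joint's range is limited). The gripper opens to 85 mm and grips with 20 to 120 N. Pads are 22 mm wide; open, the fingers measure 114 mm over their backs; the gripper's body (76 mm by 85 mm) begins 54 mm behind the grasp point. The pads swing forward as they close: fully open they stand 13 mm farther back than shut.
Start: joints at [1.077, 0.521, -0.036, 1.599, 0.021, 1.021, -0.113], TCP at [0.257, -0.57, 0.231] pointing down, gripper open.
Joint ranges: [-2.91, 2.91], [-0.3, 2.13], [-1.5, 1.42], [0.17, 2.43], [-1.26, 4.41], [0.16, 1.93], [-2.52, 2.52]. Speed limits (rad/s): [1.89, 1.89, 2.39, 2.39, 3.01, 3.01, 3.01].

### API

Orientations are given as [roll, pitch, yaw] about the fixed x, y, z axes, in that order (R = Rz(yaw) Ry(pitch) Rx(roll)).
In Python, from workcell import observe, grab_frame, job_done gives the robot as it stands.
- The arm moves only by the tool move_arm, never from a script. Its argument "plan" is a list that holds one entry, the list of rows, each a list of 7 numbers: the shift along the tool's x, y, z each as a share of 0.02 m, from -1 to 1, then the turn, a rotation vector about the tool's x, y, z each as a share of 6 degrees, from -1 to 1, then the opening, from -1 (shut) to 1 (fully open). A call has exactly 10 rows; each row shifts and turns the commanded pose from where the row before left it, along the tool's axes as they then stand; what a row does not reach is not made up. A row lasts 1/10 s, in which the tool goes at most 50 mm and 8.59 degrees, less where a joint would pass 70% of its speed; a pose out of reach is approached as far as the arm can. A call with a number of a shift or a turn outside -1 to 1 is refused whole. A call with a gripper value outside its range is refused whole. The fingers move at their own pace and stop on an object; "grip_force" is the grip in N (left out, the last holds). Time passes only in rows, so rows that do not move let the fingers close, or fill a call up. It gives the time, the measured TCP pose, the force, the opening and the grip force at its end, in the units of the state.
- observe(): the state, without advancing time (a new reading comes with each control period).
- grab_frame(name): name is "scene" or "top" or "wrist"; returns a dict with "color" (480x640x3 uint8, red, green, blue), "intrinsics" (3x3 intrinsics, pixels), "k1" (the pictures are not rectified: a ray, as slopes to the right and down, at radius r is drawn at 1 + k1 r^2 times it, then the intrinsics apply), "position" and "orientation" of the camera in the world; the wrist camera has in their place "tool_from_camera" (4x4, takes a point from camera to tool coordinates, whose origin is the TCP and whose axes are the flange's). Camera axes: x right, y down, z forward; pixel columns grow to the right and rows downward; lengths in m; the calibration is good to about 2 mm. A picture is of the moment at which its call begins: read the wrist's pose just before it. There is no depth.
- job_done(): hands the job in; it is judged then, once.
The state is a dict: "clock": time; "qpos": joint angles; "qd": joint speeds; "joint_efforts": joint torques, N m; "position": TCP position; "tool_rot": TCP orientation; "force": force on the tool from outside, world axes, zero at the start; "moment": the same for the moment, N m; "grip_width": finger opening in m; "finger_force": force on a finger pad.
Only numpy, scipy, OpenCV 4.12 (cv2) and the standard library are available. Lean on these libraries where they do the work, as an engineer would, in place of code of your own. Each camera call takes 0.05 s, during which the arm holds its last target. There are 200 camera calls.

### The job

The three steel samples lying on the granite plate have been hardness-tested: sweep them with your fingertips over the edge of the plate into the blue bin that stands against it. Push them along the plate, do not lift any of them, and leave the other things on the plate, and the samples in the orange bin, where they are.

Things in the scene. Friction and masses are not known exactly. Their poses are not given: they have to be found in the camera images.
- plate: Black granite surface plate, 300 x 300 mm and 50 mm high, immovable, flat top without a rim. Origin: centre of its underside, on the bench (the top surface is 50 mm above the origin). Its y axis points along the plate from one bin to the other; its x axis points to the edge away from the robot. The three samples lie across the middle of the plate, spread along y.
- blue_bin: Blue plastic open-topped bin, 200 mm (x) x 110 mm (y) x 40 mm high, walls and floor about 3 mm, immovable and empty. Origin: centre of its underside, on the bench. It stands parallel to the plate with one long side 1.5 mm from the plate's edge at either the +y or the -y end, centred on that edge; its rim is 10 mm lower than the plate's top.
- orange_bin: Orange bin of the same size at the other end of the plate, immovable; holds two untested samples. Origin: centre of its underside.
- round_slice: Tested sample: round slice of steel bar, 30 mm diameter, 12 mm thick. Origin: centre of the underside. 50 to 100 g; slips round a narrow finger if pushed off centre. Starts flat on the plate, 40 mm or more clear of the next sample along the plate's y and 25 mm or more clear of the other things on the plate.
- square_slice: Tested sample: square slice of steel bar, 28 x 28 mm, 12 mm thick, lying with its sides within 20 degrees of the plate's axes. Origin: centre of the underside. 50 to 100 g; slips round a narrow finger if pushed off centre. Starts flat on the plate, 40 mm or more clear of the next sample along the plate's y and 25 mm or more clear of the other things on the plate.
- hex_slice: Tested sample: hexagonal slice of steel bar, 30 mm across flats, 12 mm thick, lying at any yaw. Origin: centre of the underside. 50 to 100 g; slips round a narrow finger if pushed off centre. Starts flat on the plate, 40 mm or more clear of the next sample along the plate's y and 25 mm or more clear of the other things on the plate.
- ref_block: Bystander: bright rectangular reference hardness block, 44 mm (x) x 70 mm (y) x 16 mm high, loose, on the plate near the edge away from the robot. Origin: centre of its underside.
- loupe: Bystander: white measuring loupe with a black band, 30 mm diameter, 48 mm high, standing loose on the plate near the edge towards the robot. Origin: centre of its underside.
- indenter: Bystander: steel indenter holder with a 28 mm round foot and a 12 mm stem, 34 mm high, standing loose on the plate near the edge towards the robot. Origin: centre of its underside.
- untested_round: Bystander: round steel slice lying in the orange bin, 30 mm diameter, 12 mm thick. Origin: centre of its underside.
- untested_square: Bystander: square steel slice lying in the orange bin, 28 x 28 x 12 mm. Origin: centre of its underside.
Not all that is in view belongs to the job. Leave any purple look-alike of the round_slice alone. Leave any brown look-alike of the square_slice alone.

How it is judged:
At the end, for the whole second after the job is handed in: All three tested samples lie at rest inside the blue bin, below its rim (each sample's origin within the bin's walls and less than 38 mm above the bench) (x of round_slice in the frame of blue_bin between -0.098 and 0.098 m and y of round_slice in the frame of blue_bin between -0.053 and 0.053 m and z of each of round_slice, square_slice, hex_slice in the frame of blue_bin below 0.038 m and linear speed of each of round_slice, square_slice, hex_slice below 0.03 m/s and x of square_slice in the frame of blue_bin between -0.098 and 0.098 m and y of square_slice in the frame of blue_bin between -0.053 and 0.053 m and x of hex_slice in the frame of blue_bin between -0.098 and 0.098 m and y of hex_slice in the frame of blue_bin between -0.053 and 0.053 m); the robot touches nothing.
It fails at once if a tested sample is lifted more than 12 mm off the plate (height (world z) of any of round_slice, square_slice, hex_slice above 0.062 m).
It fails at once if the loupe or the indenter holder is knocked over or shifted by more than 12 mm (distance of any of loupe, indenter from where it was at the start of the episode above 0.012 m or angle between any of loupe, indenter's own z axis and vertical above 0.5 rad).
It fails at once if the reference block or a sample in the orange bin is shifted by more than 15 mm (distance of any of ref_block, untested_round, untested_square from where it was at the start of the episode above 0.015 m).
It also fails if it takes over 58 s, if anything falls off the work surface, if the arm or the gripper's body presses on something with over 40 N, if the wrist force passes 120 N, or if a joint passes its speed limit or range.

## Working session

There is one attempt and no reset: what is moved stays moved. The work goes in short steps, Python scripts to look and compute and a tool call to move; the robot and the scene stay as the last step left them, time stands still between calls to the robot, and variables do not carry over. Pictures are saved under pics/ and viewed, at most 10 in all, crops included, and the job is handed in when it is done.

Besides the shell and the picture viewer there is one more tool, called after "Emit:" by a JSON object that holds its "op" and its "data", one argument or row to a line. move_arm: Moves the arm, as the interface text tells. Shift numbers are shares of 0.02 m and turn numbers shares of 6 degrees, none past 1 either way. Its arguments: {"type":"object","properties":{"plan":{"type":"array"},"grip_force":{"type":"number"}},"required":["plan"]}

```bash
mkdir -p pics
cat > h.py <<'E'
import numpy as np, cv2
from workcell import observe, grab_frame, job_done
from scipy.spatial.transform import Rotation as R
E
python3 - <<'E'
from h import *
s=observe(); print(s)
for n in ("scene","top"):
    f=grab_frame(n); cv2.imwrite(f"pics/{n}0.png",f["color"][:,:,::-1]); np.save(f"{n}.npy",f,allow_pickle=True)
    print(n,{k:v for k,v in f.items() if k!="color"})
E
```

```text
{'clock': 0.0, 'qpos': array([ 1.07678761,  0.52204327, -0.03634756,  1.59998528,  0.02118831,
        1.02110745, -0.11278828]), 'qd': array([0.00013527, 0.0007372 , 0.00123474, 0.00044065, 0.00035689,
       0.00018933, 0.00251664]), 'joint_efforts': array([ 5.42031266e-04, -9.27111697e+01,  1.98046647e+00, -3.69933915e+01,
        1.79820863e-02,  8.27897602e-03, -2.42181000e-05]), 'position': array([ 0.25686479, -0.56941006,  0.23071541]), 'tool_rot': array([-3.14043543e+00,  6.26516675e-05,  4.23821453e-01]), 'force': array([-0.01721812, -0.99749335, -0.40531375]), 'moment': array([-0.05322776, -0.03114017, -0.01142943]), 'finger_force': 0.0, 'grip_width': 0.08540325615781517}
scene {'intrinsics': array([[443.40691176,   0.        , 318.77607194],
       [  0.        , 443.40691176, 235.13660594],
       [  0.        ,   0.        ,   1.        ]]), 'k1': -0.09220021926819734, 'position': array([1.20992095, 0.02892467, 0.53327513]), 'orientation': array([-2.17797321,  0.0096264 ,  1.6103916 ])}
top {'intrinsics': array([[434.00296478,   0.        , 314.14096729],
       [  0.        , 434.00296478, 238.70219024],
       [  0.        ,   0.        ,   1.        ]]), 'k1': -0.03708921969673488, 'position': array([0.43482155, 0.03802306, 0.71557384]), 'orientation': array([-2.94157002, -0.00421835, -1.76274916])}
```

View pics/top0.png

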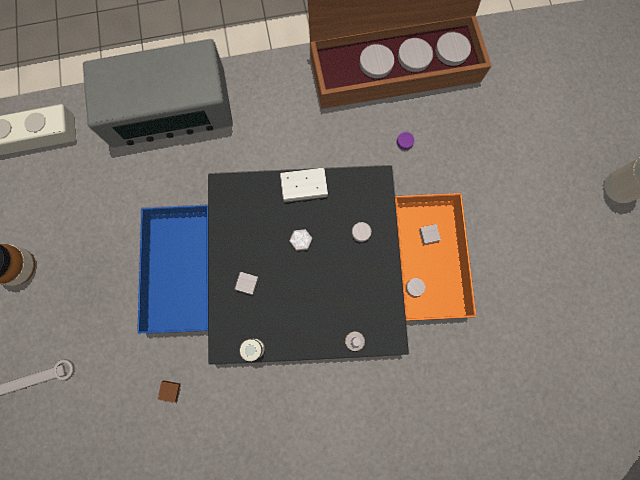

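View pics/scene0.png

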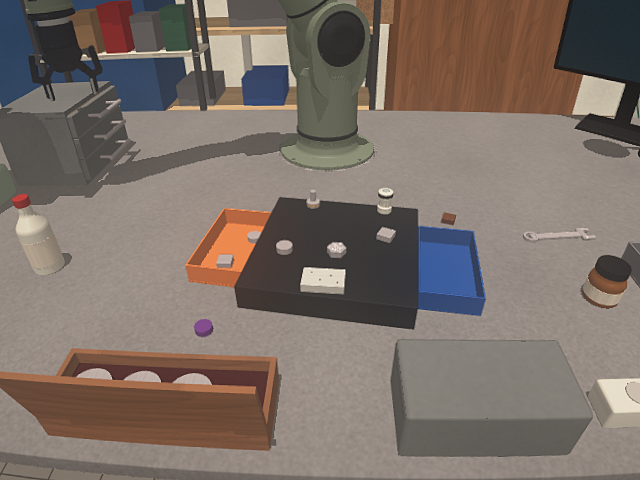

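The top view shows the blue bin at the left (140-208, 207-333) and the plate at (208-408, 166-362). On the plate are the square at (246,283), hex (301,240), round (361,232), block (304,185), loupe (251,350) and indenter (355,341). The scene view agrees.

```bash
cat >> h.py <<'E'
def ray(f,px):
    K=f["intrinsics"]; k=f["k1"]
    D=np.array([k,0,0,0.])  # r^2 model: x_d = x(1+k r^2)
    u=cv2.undistortPoints(np.array(px,float).reshape(-1,1,2),K,D)[:,0]
    d=np.c_[u,np.ones(len(u))]@R.from_euler('xyz',f["orientation"]).as_matrix().T
    return f["position"],d
def onplane(f,px,z):
    o,d=ray(f,px); return o+d*((z-o[2])/d[:,2])[:,None]
def samples(f,z=0.062,box=(209,166,407,362)):
    im=f["color"].astype(int); m=((im.min(2)>95)).astype(np.uint8)
    M=np.zeros_like(m); x0,y0,x1,y1=box; M[y0:y1,x0:x1]=m[y0:y1,x0:x1]
    out=[]
    for c in cv2.findContours(M,cv2.RETR_EXTERNAL,cv2.CHAIN_APPROX_NONE)[0]:
        if cv2.contourArea(c)<60: continue
        P=onplane(f,c.reshape(-1,2),z)[:,:2].astype(np.float32)
        out.append((c.reshape(-1,2).mean(0).round(),P))
    return out
E
python3 - <<'E'
from h import *
f=np.load("top.npy",allow_pickle=True).item()
for px,P in samples(f):
    r=cv2.minAreaRect(P*1000); print(px,np.round(r[0]),np.round(r[1],1),round(r[2],1))
# plate & bin
im=f["color"].astype(int)
dark=(im.max(2)<75).astype(np.uint8); dark[:, :200]=0; dark[:160]=0; dark[:,412:]=0; dark[366:]=0
c=max(cv2.findContours(dark,cv2.RETR_EXTERNAL,cv2.CHAIN_APPROX_SIMPLE)[0],key=cv2.contourArea)
r=cv2.minAreaRect(onplane(f,c.reshape(-1,2),.05)[:,:2].astype(np.float32)*1000); print("plate",r,cv2.boxPoints(r))
b=((im[:,:,2]>im[:,:,0]+50)&(im[:,:,2]>80)).astype(np.uint8)
c=max(cv2.findContours(b,cv2.RETR_EXTERNAL,cv2.CHAIN_APPROX_SIMPLE)[0],key=cv2.contourArea)
r=cv2.minAreaRect(onplane(f,c.reshape(-1,2),.04)[:,:2].astype(np.float32)*1000); print("blue",r,cv2.boxPoints(r))
# scene camera check
g=np.load("scene.npy",allow_pickle=True).item()
print(onplane(g,[[386,235],[336,249],[285,246]],.062).round(3))
E
```

```text
[382. 360.] [372. -50.] [77.8  8.5] 78.8
[252. 349.] [420. 132.] [33.8 31.4] 80.2
[355. 341.] [402. -19.] [28.1 25.9] 78.9
[246. 283.] [518. 124.] [28.7 28.1] 63.2
[301. 239.] [568.  31.] [33.8 31.3] 79.1
[361. 231.] [562. -64.] [29.5 28.5] 79.0
[400. 180.] [ 631. -141.] [22.6 48.3] 79.2
[287. 174.] [662.  41.] [237.5  56.4] 79.0
plate ((536.1466674804688, 31.10235595703125), (299.1390380859375, 299.0685119628906), 81.80457305908203) [[ 366.8184   -95.62361]
 [ 662.8327  -138.25581]
 [ 705.475    157.82832]
 [ 409.46063  200.46053]]
blue ((566.4000244140625, 235.89035034179688), (107.6328353881836, 199.84237670898438), 81.74620819091797) [[459.78806 196.97586]
 [657.5604  168.28687]
 [673.01196 274.80484]
 [475.23962 303.49384]]
[[ 0.529  0.123  0.062]
 [ 0.575  0.03   0.062]
 [ 0.568 -0.062  0.062]]
```

Emit:
{"op": "move_arm", "data": {
  "plan": [
    [[0, 0, 0, 0, 0, -0.96, -0.5], [0, 0, 0, 0, 0, -0.96, -0.5], [0, 0, 0, 0, 0, -0.96, -0.5], [0, 0, 0, 0, 0, -0.96, -0.5], [0, 0, 0, 0, 0, -0.96, -0.5], [0, 0, 0, 0, 0, -0.96, -0.5], [0, 0, 0, 0, 0, -0.96, -0.5], [0, 0, 0, 0, 0, -0.96, -0.5], [0, 0, 0, 0, 0, -0.96, -0.5], [0, 0, 0, 0, 0, -0.96, -0.5]]
  ]
}}

```text
clock: 1.1
position: [0.2569, -0.5696, 0.231]
tool_rot: [-3.141, -0.001, 1.433]
force: [0.4, -0.8, 0.1]
grip_width: 0.0214
finger_force: 0.0
```

Emit:
{"op": "move_arm", "data": {
  "plan": [
    [[1, 0.8, 0, 0, 0, 0, -0.5], [1, 0.8, 0, 0, 0, 0, -0.5], [1, 0.8, 0, 0, 0, 0, -0.5], [1, 0.8, 0, 0, 0, 0, -0.5], [1, 0.8, 0, 0, 0, 0, -0.5], [1, 0.8, 0, 0, 0, 0, -0.5], [1, 0.8, 0, 0, 0, 0, -0.5], [1, 0.8, 0, 0, 0, 0, -0.5], [1, 0.8, 0, 0, 0, 0, -0.5], [1, 0.8, 0, 0, 0, 0, -0.5]]
  ]
}}

```text
clock: 2.1
position: [0.4442, -0.3935, 0.231]
tool_rot: [-3.141, -0.0, 1.429]
force: [0.4, -0.1, 0.1]
grip_width: 0.0215
finger_force: 0.0
```

Emit:
{"op": "move_arm", "data": {
  "plan": [
    [[1, 0, 0, 0, 0, 0, -0.5], [1, 0, 0, 0, 0, 0, -0.5], [1, 0, 0, 0, 0, 0, -0.5], [1, 0, 0, 0, 0, 0, -0.5], [1, 0, 0, 0, 0, 0, -0.5], [1, 0, 0, 0, 0, 0, -0.5], [1, 0, 0, 0, 0, 0, -0.5], [1, 0, 0, 0, 0, 0, -0.5], [1, 0, 0, 0, 0, 0, -0.5], [1, 0, 0, 0, 0, 0, -0.5]]
  ]
}}

```text
clock: 3.1
position: [0.4718, -0.1955, 0.2311]
tool_rot: [-3.141, -0.0, 1.429]
force: [-0.2, 0.3, -0.2]
grip_width: 0.0213
finger_force: 0.0
```

Emit:
{"op": "move_arm", "data": {
  "plan": [
    [[1, 0, 0, 0, 0, 0, -0.5], [1, 0, 0, 0, 0, 0, -0.5], [1, 0, 0, 0, 0, 0, -0.5], [1, 0, 0, 0, 0, 0, -0.5], [1, 0, 0, 0, 0, 0, -0.5], [1, 0, 0, 0, 0, 0, -0.5], [1, 0, 0, 0, 0, 0, -0.5], [1, 0, 0, 0, 0, 0, -0.5], [1, 0, 0, 0, 0, 0, -0.5], [1, 0, 0, 0, 0, 0, -0.5]]
  ]
}}

```text
clock: 4.1
position: [0.5, 0.0024, 0.2311]
tool_rot: [-3.141, 0.0, 1.429]
force: [0.1, -0.2, -0.4]
grip_width: 0.0215
finger_force: 0.0
```

```bash
cat >> h.py <<'E'
A=R.from_euler('z',-8.2,degrees=True).as_matrix()
def plate(p): return A.T@(np.asarray(p)-[.536,.031,0])
def st():
    s=observe(); print(round(s["clock"],2),"plate",plate(s["position"]).round(4),"rot",np.degrees(s["tool_rot"]).round(2),"F",s["force"].round(1),"w",round(s["grip_width"],4),"q7",s["qpos"].round(2))
E
python3 -c "
from h import *; st()
f=np.load('top.npy',allow_pickle=True).item()
for n,p,z in (('blockcorners',[[281,172],[325,169],[328,197],[287,201]],.066),('loupe',[[251,350]],.098),('ind',[[355,341]],.06)): print(n,[plate(q).round(3) for q in onplane(f,p,z)])"
```

```text
4.1 plate [-0.0315 -0.0334  0.2311] rot [-1.7998e+02  1.0000e-02  8.1870e+01] F [ 0.1 -0.2 -0.4] w 0.0215 q7 [ 0.25  0.35 -0.47  1.9   0.2   0.93 -0.46]
blockcorners [array([0.14 , 0.03 , 0.066]), array([ 0.142, -0.039,  0.066]), array([ 0.095, -0.041,  0.066]), array([0.092, 0.023, 0.066])]
loupe [array([-0.129,  0.079,  0.098])]
ind [array([-0.125, -0.069,  0.06 ])]
```

Emit:
{"op": "move_arm", "data": {
  "plan": [
    [[0.9, 0, 0.89, 0, 0, 0, -0.5], [0.9, 0, 0.89, 0, 0, 0, -0.5], [0.9, 0, 0.89, 0, 0, 0, -0.5], [0.9, 0, 0.89, 0, 0, 0, -0.5], [0, 0, 0.89, 0, 0, 0, -0.5], [0, 0, 0.89, 0, 0, 0, -0.5], [0, 0, 0.89, 0, 0, 0, -0.5], [0, 0, 0.89, 0, 0, 0, -0.5], [0, 0, 0.89, 0, 0, 0, -0.5], [0, 0, 0.89, 0, 0, 0, -0.5]]
  ]
}}

```text
clock: 5.1
position: [0.5101, 0.0729, 0.0524]
tool_rot: [-3.141, 0.0, 1.429]
force: [0.1, 0.1, 0.4]
grip_width: 0.0217
finger_force: 0.0
```

```bash
python3 -c "
from h import *; st()
f=grab_frame('scene'); cv2.imwrite('pics/s1.png',cv2.resize(f['color'][170:330,230:500,::-1],None,fx=2.9,fy=2.9))"
```

```text
5.1 plate [-0.0316  0.0378  0.0524] rot [-179.98    0.     81.88] F [0.1 0.1 0.4] w 0.0217 q7 [ 0.01  0.64 -0.36  2.    0.41  0.57 -0.77]
```

View pics/s1.png

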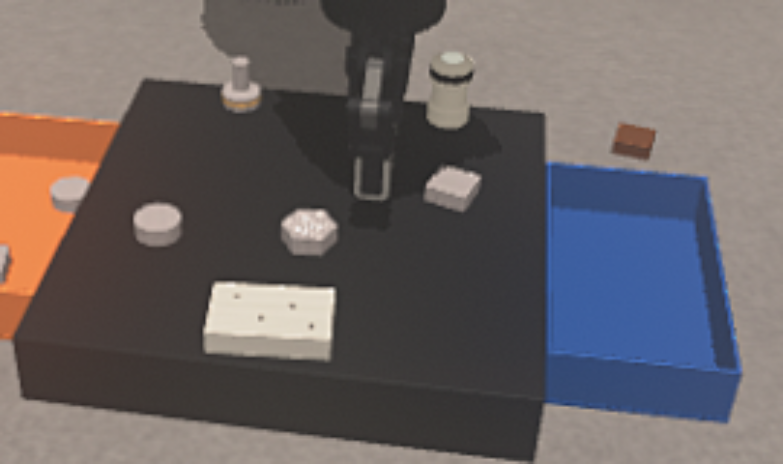

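The gripper is down at (372,190), just behind the square at (453,186), and clear of the loupe and hex.

Emit:
{"op": "move_arm", "data": {
  "plan": [
    [[0.65, 0, 0, 0, 0, 0, -0.5], [0.65, 0, 0, 0, 0, 0, -0.5], [0.65, 0, 0, 0, 0, 0, -0.5], [0.65, 0, 0, 0, 0, 0, -0.5], [0.65, 0, 0, 0, 0, 0, -0.5], [0.65, 0, 0, 0, 0, 0, -0.5], [0.65, 0, 0, 0, 0, 0, -0.5], [0.65, 0, 0, 0, 0, 0, -0.5], [0.65, 0, 0, 0, 0, 0, -0.5], [0.65, 0, 0, 0, 0, 0, -0.5]]
  ]
}}

```text
clock: 6.15
position: [0.5288, 0.2028, 0.0533]
tool_rot: [-3.142, -0.0, 1.429]
force: [-0.7, -0.3, -0.1]
grip_width: 0.0214
finger_force: 0.0
```

```bash
python3 -c "
from h import *; st()
f=grab_frame('scene'); cv2.imwrite('pics/s2.png',cv2.resize(f['color'][170:330,230:500,::-1],None,fx=2.9,fy=2.9))"
```

```text
6.15 plate [-0.0316  0.169   0.0533] rot [-180.     -0.     81.88] F [-0.7 -0.3 -0.1] w 0.0214 q7 [-0.22  0.7  -0.36  1.87  0.38  0.64 -0.95]
```

View pics/s2.png

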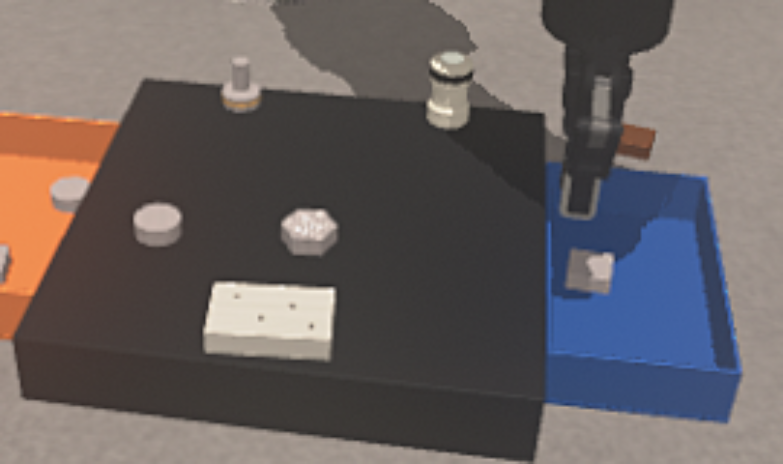

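The square lies in the blue bin at (590,270). Next is the hex.

Emit:
{"op": "move_arm", "data": {
  "plan": [
    [[0, 0, -1, 0, 0, 0, -0.5], [0, 0, -1, 0, 0, 0, -0.5], [-1, 0.4, 0, 0, 0, 0, -0.5], [-1, 0.4, 0, 0, 0, 0, -0.5], [-1, 0.4, 0, 0, 0, 0, -0.5], [-1, 0.4, 0, 0, 0, 0, -0.5], [-1, 0.4, 0, 0, 0, 0, -0.5], [-1, 0.4, 0, 0, 0, 0, -0.5], [-1, 0.4, 0, 0, 0, 0, -0.5], [-1, 0.4, 0, 0, 0, 0, -0.5]]
  ]
}}

```text
clock: 7.2
position: [0.5696, 0.0333, 0.0933]
tool_rot: [-3.142, 0.0, 1.429]
force: [-0.4, 0.3, 0.2]
grip_width: 0.0216
finger_force: 0.0
```

Emit:
{"op": "move_arm", "data": {
  "plan": [
    [[-0.75, 0, 0, 0, 0, 0, -0.5], [-0.75, 0, 0, 0, 0, 0, -0.5], [-0.75, 0, 0, 0, 0, 0, -0.5], [0, 0, 0, 0, 0, 0, -0.5], [0, 0, 0.5, 0, 0, 0, -0.5], [0, 0, 0.5, 0, 0, 0, -0.5], [0, 0, 0.5, 0, 0, 0, -0.5], [0, 0, 0.5, 0, 0, 0, -0.5], [0, 0, 0, 0, 0, 0, -0.5], [0, 0, 0, 0, 0, 0, -0.5]]
  ]
}}

```text
clock: 8.2
position: [0.563, -0.0101, 0.053]
tool_rot: [-3.141, -0.0, 1.429]
force: [0.4, -0.7, 0.6]
grip_width: 0.0212
finger_force: 0.0
```

```bash
python3 -c "
from h import *; st()"
```

```text
8.2 plate [ 0.0325 -0.0368  0.053 ] rot [-179.96   -0.     81.9 ] F [ 0.4 -0.7  0.6] w 0.0212 q7 [ 0.17  0.7  -0.36  1.88  0.39  0.64 -0.57]
```

Emit:
{"op": "move_arm", "data": {
  "plan": [
    [[0.5, 0, 0, 0, 0, 0, -0.5], [0.5, 0, 0, 0, 0, 0, -0.5], [0.5, 0, 0, 0, 0, 0, -0.5], [0.5, 0, 0, 0, 0, 0, -0.5], [0.5, 0, 0, 0, 0, 0, -0.5], [0.5, 0, 0, 0, 0, 0, -0.5], [0.5, 0, 0, 0, 0, 0, -0.5], [0.5, 0, 0, 0, 0, 0, -0.5], [0.5, 0, 0, 0, 0, 0, -0.5], [0.5, 0, 0, 0, 0, 0, -0.5]]
  ]
}}

```text
clock: 9.2
position: [0.5773, 0.0895, 0.0533]
tool_rot: [-3.142, -0.0, 1.429]
force: [0.0, -0.9, 0.6]
grip_width: 0.0217
finger_force: 0.3
```

```bash
python3 -c "
from h import *; st()
f=grab_frame('scene'); cv2.imwrite('pics/s3.png',cv2.resize(f['color'][170:330,230:500,::-1],None,fx=2.9,fy=2.9))"
```

```text
9.2 plate [0.0325 0.0638 0.0533] rot [-180.     -0.     81.88] F [ 0.  -0.9  0.6] w 0.0217 q7 [-0.01  0.72 -0.36  1.82  0.38  0.67 -0.72]
```

View pics/s3.png

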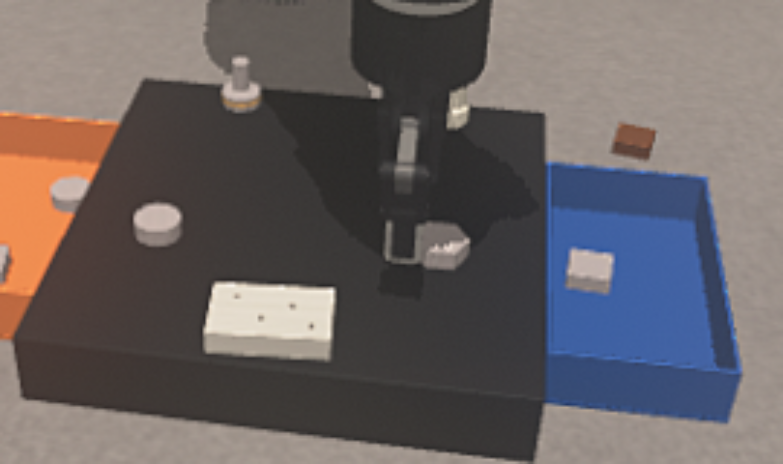

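The hex at (445,245) is sitting centred ahead of the fingers. I'll carry on over the edge, then go back for the round at plate (39, -90).

Emit:
{"op": "move_arm", "data": {
  "plan": [
    [[0.55, 0, 0, 0, 0, 0, -0.5], [0.55, 0, 0, 0, 0, 0, -0.5], [0.55, 0, 0, 0, 0, 0, -0.5], [0.55, 0, 0, 0, 0, 0, -0.5], [0.55, 0, 0, 0, 0, 0, -0.5], [0.55, 0, 0, 0, 0, 0, -0.5], [0.55, 0, 0, 0, 0, 0, -0.5], [0.55, 0, 0, 0, 0, 0, -0.5], [0.55, 0, 0, 0, 0, 0, -0.5], [0.3, 0, 0, 0, 0, 0, -0.5]]
  ]
}}

```text
clock: 10.25
position: [0.592, 0.1941, 0.0533]
tool_rot: [-3.142, -0.0, 1.43]
force: [0.5, 0.2, 0.6]
grip_width: 0.0214
finger_force: 0.0
```

```bash
python3 -c "
from h import *; st()
f=grab_frame('scene'); cv2.imwrite('pics/s4.png',cv2.resize(f['color'][170:330,230:500,::-1],None,fx=2.9,fy=2.9))"
```

```text
10.25 plate [0.0322 0.1694 0.0533] rot [-1.800e+02 -3.000e-02  8.192e+01] F [0.5 0.2 0.6] w 0.0214 q7 [-0.18  0.76 -0.35  1.71  0.36  0.73 -0.85]
```

View pics/s4.png

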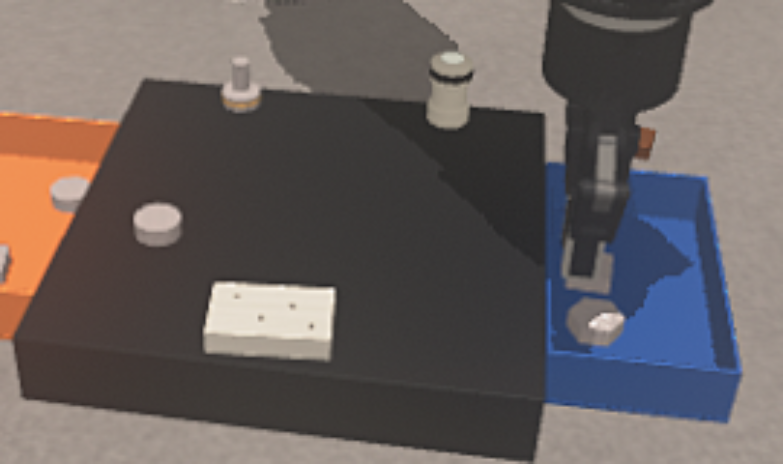

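The hex is in the bin at (597,320), beside the square. The last one is the round.

Emit:
{"op": "move_arm", "data": {
  "plan": [
    [[0, 0, -1, 0, 0, 0, -0.5], [0, 0, -1, 0, 0, 0, -0.5], [-1, 0, 0, 0, 0, 0, -0.5], [-1, 0, 0, 0, 0, 0, -0.5], [-1, 0, 0, 0, 0, 0, -0.5], [-1, 0, 0, 0, 0, 0, -0.5], [-1, 0, 0, 0, 0, 0, -0.5], [-1, 0, 0, 0, 0, 0, -0.5], [-1, 0, 0, 0, 0, 0, -0.5], [-1, 0, 0, 0, 0, 0, -0.5]]
  ]
}}

```text
clock: 11.3
position: [0.5692, 0.033, 0.0933]
tool_rot: [3.142, 0.0, 1.429]
force: [-0.5, -0.1, 0.3]
grip_width: 0.0214
finger_force: 0.0
```

Emit:
{"op": "move_arm", "data": {
  "plan": [
    [[-1, 0.05, 0, 0, 0, 0, -0.5], [-1, 0.05, 0, 0, 0, 0, -0.5], [-1, 0.05, 0, 0, 0, 0, -0.5], [-1, 0.05, 0, 0, 0, 0, -0.5], [-1, 0.05, 0, 0, 0, 0, -0.5], [-1, 0.05, 0, 0, 0, 0, -0.5], [-0.9, 0.05, 0, 0, 0, 0, -0.5], [0, 0, 0, 0, 0, 0, -0.5], [0, 0, 1, 0, 0, 0, -0.5], [0, 0, 1, 0, 0, 0, -0.5]]
  ]
}}

```text
clock: 12.3
position: [0.5572, -0.1033, 0.0532]
tool_rot: [3.14, -0.0, 1.429]
force: [0.2, 0.2, -0.1]
grip_width: 0.0214
finger_force: 0.0
```

```bash
python3 -c "
from h import *; st()"
```

```text
12.3 plate [ 0.0402 -0.1299  0.0532] rot [ 1.7993e+02 -1.0000e-02  8.1860e+01] F [ 0.2  0.2 -0.1] w 0.0214 q7 [ 0.33  0.7  -0.36  1.87  0.38  0.64 -0.4 ]
```

Emit:
{"op": "move_arm", "data": {
  "plan": [
    [[0.5, 0, 0, 0, 0, 0, -0.5], [0.5, 0, 0, 0, 0, 0, -0.5], [0.5, 0, 0, 0, 0, 0, -0.5], [0.5, 0, 0, 0, 0, 0, -0.5], [0.5, 0, 0, 0, 0, 0, -0.5], [0.5, 0, 0, 0, 0, 0, -0.5], [0.5, 0, 0, 0, 0, 0, -0.5], [0.5, 0, 0, 0, 0, 0, -0.5], [0.5, 0, 0, 0, 0, 0, -0.5], [0.5, 0, 0, 0, 0, 0, -0.5]]
  ]
}}

```text
clock: 13.3
position: [0.5711, -0.0036, 0.0533]
tool_rot: [-3.142, 0.0, 1.429]
force: [0.0, -0.4, -0.0]
grip_width: 0.0216
finger_force: 0.4
```

```bash
python3 -c "
from h import *; st()
f=grab_frame('scene'); cv2.imwrite('pics/s5.png',cv2.resize(f['color'][170:330,230:500,::-1],None,fx=2.9,fy=2.9))"
```

```text
13.3 plate [ 0.0397 -0.0292  0.0533] rot [-179.99    0.     81.88] F [ 0.  -0.4 -0. ] w 0.0216 q7 [ 0.15  0.7  -0.35  1.86  0.37  0.65 -0.57]
```

View pics/s5.png

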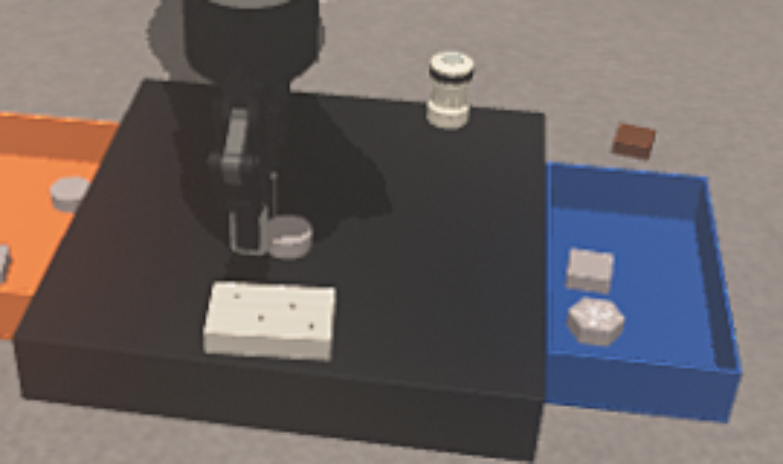

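The round at (290,237) is nestled between the two fingers. I'll continue over the edge.

Emit:
{"op": "move_arm", "data": {
  "plan": [
    [[0.5, 0, 0, 0, 0, 0, -0.5], [0.5, 0, 0, 0, 0, 0, -0.5], [0.5, 0, 0, 0, 0, 0, -0.5], [0.5, 0, 0, 0, 0, 0, -0.5], [0.5, 0, 0, 0, 0, 0, -0.5], [0.5, 0, 0, 0, 0, 0, -0.5], [0.5, 0, 0, 0, 0, 0, -0.5], [0.5, 0, 0, 0, 0, 0, -0.5], [0.5, 0, 0, 0, 0, 0, -0.5], [0.5, 0, 0, 0, 0, 0, -0.5]]
  ]
}}

```text
clock: 14.35
position: [0.5852, 0.0954, 0.0533]
tool_rot: [3.142, -0.0, 1.429]
force: [-0.4, 0.3, -0.3]
grip_width: 0.0215
finger_force: 0.2
```

Emit:
{"op": "move_arm", "data": {
  "plan": [
    [[0.5, 0, 0, 0, 0, 0, -0.5], [0.5, 0, 0, 0, 0, 0, -0.5], [0.5, 0, 0, 0, 0, 0, -0.5], [0.5, 0, 0, 0, 0, 0, -0.5], [0.5, 0, 0, 0, 0, 0, -0.5], [0.5, 0, 0, 0, 0, 0, -0.5], [0.5, 0, 0, 0, 0, 0, -0.5], [0.5, 0, 0, 0, 0, 0, -0.5], [0.5, 0, 0, 0, 0, 0, -0.5], [0.5, 0, 0, 0, 0, 0, -0.5]]
  ]
}}

```text
clock: 15.35
position: [0.5993, 0.1944, 0.0533]
tool_rot: [-3.142, -0.0, 1.429]
force: [0.2, -0.1, 0.3]
grip_width: 0.0212
finger_force: 0.0
```

Emit:
{"op": "move_arm", "data": {
  "plan": [
    [[0, 0, -1, 0, 0, 0, -0.5], [0, 0, -1, 0, 0, 0, -0.5], [0, 0, -1, 0, 0, 0, -0.5], [0, 0, -1, 0, 0, 0, -0.5], [0, 0, -1, 0, 0, 0, -0.5], [0, 0, -1, 0, 0, 0, -0.5], [0, 0, 0, 0, 0, 0, -0.5], [0, 0, 0, 0, 0, 0, -0.5], [0, 0, 0, 0, 0, 0, -0.5], [0, 0, 0, 0, 0, 0, -0.5]]
  ]
}}

```text
clock: 16.35
position: [0.5989, 0.1935, 0.1724]
tool_rot: [-3.14, 0.001, 1.429]
force: [0.4, -0.0, -0.1]
grip_width: 0.0216
finger_force: 0.0
```

```bash
python3 -c "
from h import *; st()
f=grab_frame('scene'); cv2.imwrite('pics/s6.png',cv2.resize(f['color'][170:330,230:500,::-1],None,fx=2.9,fy=2.9))"
```

```text
16.35 plate [0.0391 0.1698 0.1724] rot [-1.7993e+02  3.0000e-02  8.1880e+01] F [ 0.4 -0.  -0.1] w 0.0216 q7 [-0.15  0.62 -0.39  1.63  0.27  0.95 -0.77]
```

View pics/s6.png

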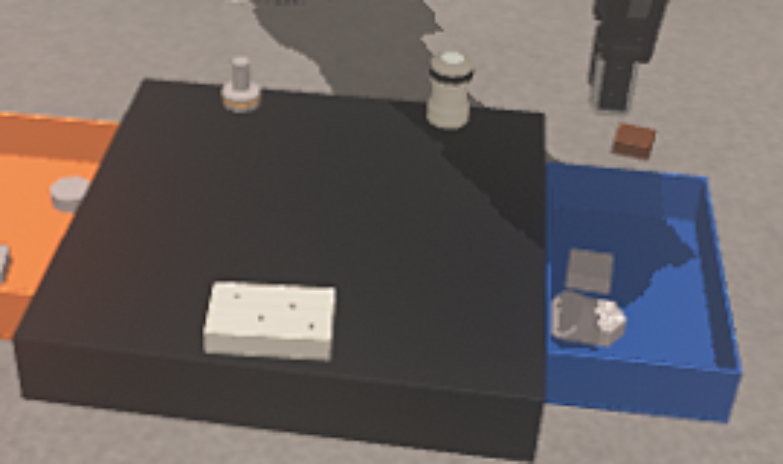

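The square is at (590,270) and the hex at (600,318). The round leans tilted at (573,315), between the hex and the plate-side wall. I'll check it from the top.

```bash
python3 -c "
from h import *
f=grab_frame('top'); cv2.imwrite('pics/t2.png',cv2.resize(f['color'][190:350,120:330,::-1],None,fx=3.7,fy=3.7))"
```

```text
(no output)
```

View pics/t2.png

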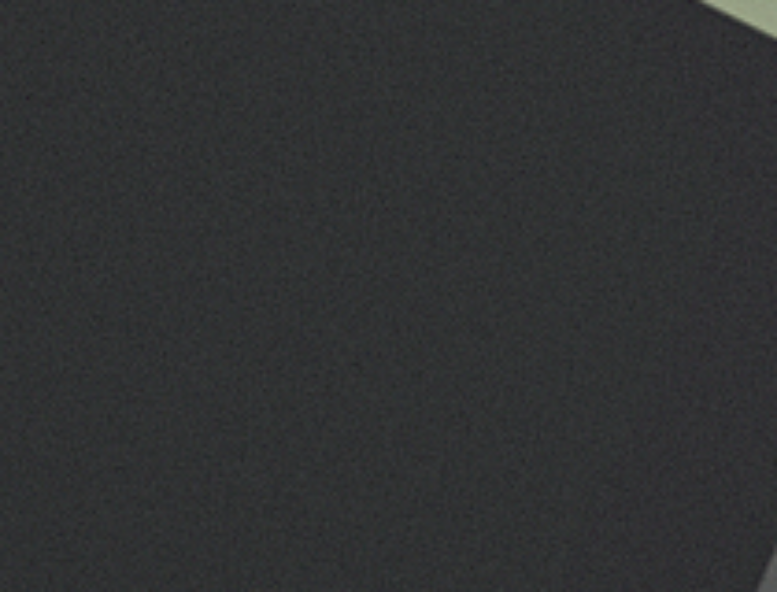

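The arm fills the top view, so I'll move it aside, back the way it came and higher up.

Emit:
{"op": "move_arm", "data": {
  "plan": [
    [[-1, 0, -0.4, 0, 0, 0, -0.5], [-1, 0, -0.4, 0, 0, 0, -0.5], [-1, 0, -0.4, 0, 0, 0, -0.5], [-1, 0, -0.4, 0, 0, 0, -0.5], [-1, 0, -0.4, 0, 0, 0, -0.5], [-1, 0, -0.4, 0, 0, 0, -0.5], [-1, 0, -0.4, 0, 0, 0, -0.5], [-1, 0, -0.4, 0, 0, 0, -0.5], [-1, 0, -0.4, 0, 0, 0, -0.5], [-1, 0, -0.4, 0, 0, 0, -0.5]]
  ]
}}

```text
clock: 17.45
position: [0.5707, -0.0052, 0.2534]
tool_rot: [-3.141, 0.0, 1.429]
force: [0.6, -0.5, -0.3]
grip_width: 0.0212
finger_force: 0.0
```

Emit:
{"op": "move_arm", "data": {
  "plan": [
    [[-1, 0, 0, 0, 0, 0, -0.5], [-1, 0, 0, 0, 0, 0, -0.5], [-1, 0, 0, 0, 0, 0, -0.5], [-1, 0, 0, 0, 0, 0, -0.5], [-1, 0, 0, 0, 0, 0, -0.5], [-1, 0, 0, 0, 0, 0, -0.5], [-1, 0, 0, 0, 0, 0, -0.5], [-1, 0, 0, 0, 0, 0, -0.5], [-1, 0, 0, 0, 0, 0, -0.5], [-1, 0, 0, 0, 0, 0, -0.5]]
  ]
}}

```text
clock: 18.45
position: [0.5425, -0.2032, 0.2531]
tool_rot: [-3.141, -0.0, 1.429]
force: [0.3, -0.2, -0.6]
grip_width: 0.0215
finger_force: 0.0
```

```bash
python3 -c "
from h import *
f=grab_frame('top'); g=grab_frame('scene')
a=cv2.resize(f['color'][195:345,130:230],None,fx=3.9,fy=3.9,interpolation=cv2.INTER_CUBIC)
b=cv2.resize(g['color'][225:315,410:490],None,fx=4.9,fy=6.5,interpolation=cv2.INTER_CUBIC)[:585]
cv2.imwrite('pics/t3.png',np.hstack([a[:585],b])[:,:,::-1]); np.save('top2.npy',f,allow_pickle=True);np.save('scene2.npy',g,allow_pickle=True);st()"
```

```text
18.55 plate [ 0.0396 -0.233   0.2529] rot [-1.7996e+02  6.0000e-02  8.1680e+01] F [-0.5  0.  -0.2] w 0.0213 q7 [ 0.51  0.44 -0.35  1.69  0.17  1.04 -0.04]
```

View pics/t3.png

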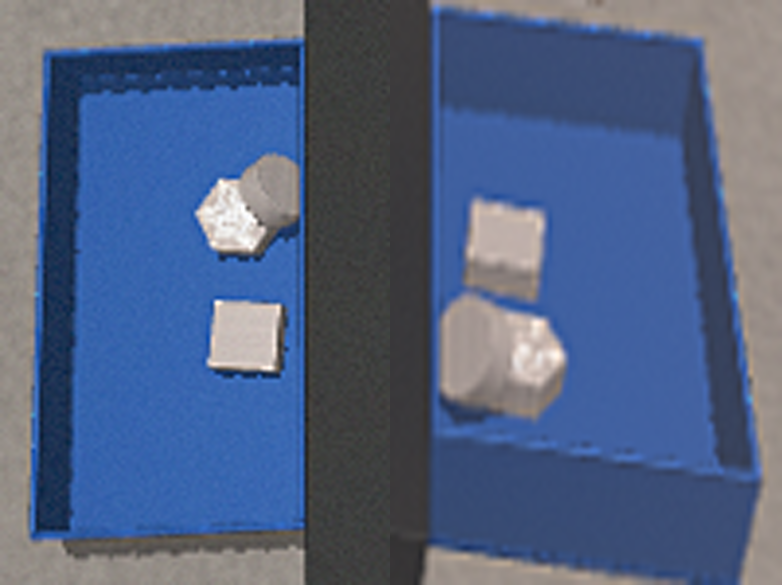

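Both views show the square flat at (247,337) in the left panel, and the round propped on the hex beside the plate-side wall. I'll triangulate the round's centre to confirm its height.

```bash
python3 -c "
from h import *
f=np.load('top2.npy',allow_pickle=True).item();g=np.load('scene2.npy',allow_pickle=True).item()
def tri(a,b):
    o1,d1=ray(f,[a]);o2,d2=ray(g,[b]);d1=d1[0];d2=d2[0]
    t=np.linalg.lstsq(np.c_[d1,-d2],o2-o1,rcond=None)[0]
    p,q=o1+t[0]*d1,o2+t[1]*d2
    return (plate((p+q)/2)-[0,.2065,0]).round(4),round(np.linalg.norm(p-q),4)
T=lambda x,y:[130+x/3.9,195+y/3.9]
S=lambda x,y:[410+(x-390)/4.9,225+y/6.5]
print('round',tri(T(272,190),S(478,352)))
print('square top',tri(T(247,337),S(506,233)))
a=np.load('top.npy',allow_pickle=True).item()
for n,x in(('before',a),('after',f)):
  for px,P in samples(x):
    if cv2.contourArea(P*1000)<5000: print(n,px,np.round(cv2.minAreaRect(P*1000)[0],1))
"
```

```text
round (array([ 0.0407, -0.0353,  0.0171]), np.float64(0.0013))
square top (array([-0.0203, -0.0235,  0.013 ]), np.float64(0.0022))
before [382. 360.] [371.6 -49.9]
before [252. 349.] [420.  131.6]
before [355. 341.] [402.5 -19. ]
before [246. 283.] [517.8 124.1]
before [301. 239.] [568.1  31.4]
before [361. 231.] [562.5 -64. ]
before [400. 180.] [ 631.2 -140.9]
before [287. 174.] [662.   40.8]
after [381. 360.] [371.6 -49.9]
after [252. 349.] [419.3 131.7]
after [355. 341.] [402.8 -19.4]
after [400. 180.] [ 631.2 -140.9]
after [287. 173.] [661.6  38.5]
```

The round's centre is 17 mm above the bench and inside the bin walls. The bystanders on the plate have not moved and the arm is clear, so I'm handing in.

```bash
python3 -c "
from h import *; print(job_done())"
```

```text
the job is handed in; nothing more can be done
None
```

I swept all three tested samples into the blue bin and handed the job in at about 18.6 s, with no verdict returned; the round slice rests tilted against the hex slice but below the rim, and the other things on the plate have not moved.

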